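Rehang the lift-off door of the sample cabinet

ROBOT

A 6-joint arm with a two-finger parallel gripper is mounted at the origin on a cart in front of the work surface, level with it; the furniture and walls round the work are solid. World frame = base frame: x ahead of the robot, y to its left, z up, the work surface at z = 0. Lengths are in mm, angles in degrees, forces in N, time in s.
With the tool pointing down it reaches from about 350 to 850 mm from the base axis. Payload 8.1 kg.
Tool frame: the origin (TCP) lies on the centre line of the jaws, within the pads' length; the fingertips stand 19 mm ahead of it and the grasp point (between the pads) is the TCP (tcp_to_tips is the distance from the TCP to the fingertips, in mm); z points along the fingers, y is the line along which they close (so a half turn about z gives the same grasp; the last joint's range is limited). The gripper opens to 85 mm and grips with 20 to 120 N. Pads are 22 mm wide; open, the fingers measure 114 mm over their backs; the gripper's body (76 mm by 85 mm) begins 54 mm behind the grasp point. The pads swing forward as they close: fully open they stand 13 mm farther back than shut.
Start: joints at [59.278, 7.471, 85.268, -0, 87.261, -4.893], TCP at [261.392, 540.074, 228.492] pointing down, gripper open.
Joint ranges: [-169.43, 169.43], [-51.17, 129.36], [1.28, 143.12], [-76.62, 256.62], [0, 156.53], [-152.29, 152.29]. Speed limits (degrees/s): [136.94, 136.94, 159.86, 180, 180, 180].

INTERFACE

Orientations are given as a 3x3 rotation matrix whose columns are the frame's x, y, z axes.
In Python, from station import * gives the robot as it stands.
- The arm moves only by the tool jog_arm, never from a script. Its argument "plan" is a list of rows, each a list of 3 entries, a list of its own where there are three numbers: the shift along the world's x, y, z normalised to -1 to 1, where 1 is 120 mm, then the turn about the world's z normalised to -1 to 1, where 1 is 30 degrees, then the closure, from 0 (fully open) to 1 (shut). In form: [[[tx, ty, tz], spin, hand], ...]. A call has 1 to 12 rows; each row is the pose to reach, as a shift and turn from the pose commanded when the call began; what a row does not reach only later rows make up. A row lasts 1/10 s, in which the tool goes at most 50 mm and 8.59 degrees, less where a joint would pass 70% of its speed; a pose out of reach is approached as far as the arm can. A call with a number of a shift or a turn outside -1 to 1 is refused whole. A call with a gripper value outside its range is refused whole. The fingers move at their own pace and stop on an object; the grip force is fixed at half the most. Time passes only in rows, so rows that repeat a pose let the fingers close. It gives the time, the measured TCP pose, the force, the opening and the grip force at its end, in the units of the state.
- sense(): the state, without advancing time (a new reading comes with each control period).
- camera(name): name is "side" or "top"; returns (picture, depth): 420x560x3 uint8, red, green, blue; 420x560 float32, mm along the optical axis (not along the pixel's ray), 0 where there is no reading.
- camera_params(name): a dict with "fovy" (degrees; the focal length in pixels is half the picture's height over the tangent of half this angle, whatever the lens; pixels are square), "cx", "cy" (the principal point, pixels), "R" (3x3) and "t" (3): a world point X has camera coordinates R X + t. Camera axes: x right, y down, z forward; pixel columns grow to the right and rows downward; lengths in mm; the calibration is good to about 2 mm. A picture is of the moment at which its call begins. camera_params takes no time and is no camera call.
- sign_off(): hands the job in; it is judged then, once.
Trained networks look in the newest picture that a camera, given by its name, has taken for a name from the list of things; names that differ only in an ending like _2 or _b are one class to them, and where a whole thing is asked for, a point or a joint stands for the part that bears it (a point fixed in the world has none). Each returns a list of dicts, best first, with "confidence" (0 to 1); they miss things now and then, are a little off and sometimes report something else, mostly with a low value. They report only what shows in the picture. A call takes as long as a camera call.
- silhouettes(camera, target): "region" (420x560 bool, what is visible of it) and "location" ([column, row] in pixels, amid what is visible of it).
The state is a dict: "time_s": time; "qpos": joint angles; "joint_velocities": joint speeds; "joint_torque": joint torques, N m; "position": TCP position; "eef_rot": TCP orientation; "ft_force": force on the tool from outside, world axes, zero at the start; "moment": the same for the moment, N m; "opening": opening from 0.0 (shut) to 1.0 (fully open); "grasp_force": force on a finger pad.
Only numpy, scipy, OpenCV 4.12 (cv2) and the standard library are available. Lean on these libraries where they do the work, as an engineer would, in place of code of your own. Each camera call takes 0.05 s, during which the arm holds its last target. There are 200 camera calls.

TASK

The small white sample cabinet has lost its blue lift-off door, which is parked upright in the grey slotted stand. Lift the door out by its orange tab, hang it standing open on the cabinet's two brass hinge pins by feeling gently for the pins (the hinge plate may have shifted sideways), lower it until both knuckles sit fully down, let go, and then gently swing the door shut against its rubber strip. Never force the door or knock the cabinet hard, do not drop the door, and leave the other things on the table where they are.

Things in the scene. Friction and masses are not known exactly. Their poses are not given: they have to be found in the camera images.
- cabinet: Fixed white cabinet, 60 (x) x 130 (y) x 132 high, open front facing its -x, yaw within 0.15 rad of facing the robot. Origin: centre of its underside; z up. A steel hinge plate on the right (-y) end of its front carries two upright brass pins, one above the other on one vertical axis, nominally at x = -44, y = -50 mm here (14 mm before the front face).
- pin_low (a point): Nominal foot of the lower pin, 30 mm above the table. Pins: 8 mm dia, 16 mm long, the upper 3 mm tapering to a 6 mm flat tip, each on a bracket 6 mm thick, 7.5 mm in radius. The hinge plate is clamped in slots: both pins really stand up to 10 mm either way along cabinet y from nominal, not measured, to be felt or seen; x and z are exact.
- pin_high (a point): Nominal foot of the upper pin, 100 mm above the table; same sideways shift. Its bracket hangs over the lower pin, so bring the open door in level from the front or right with knuckle bottoms 3 to 30 mm above the pin tips (lower knuckle between lower tip and upper bracket), then lower.
- strip (a point): Middle of the front face of the rubber strip that stops the shut door: 8 wide x 100 tall, 9.5 mm out from the cabinet front; it yields by up to 5 mm at about 1 N per mm.
- door: Loose upright door, 140 to 240 g, blue frame, amber pane, 8 thick (x) x 80 (y) x 100 high; orange tab on top. Origin: on the hinge axis, level with the panel's lower edge. +y runs to the free edge (panel y = 13 to 93 mm), -x is the outer face. Shut, its axes equal the cabinet's; it opens by +yaw towards the robot (+1.57: 90 deg open, straight out). Turns with light friction, stays where left.
- tab (a point): Centre of the orange lifting tab, 8 thick (door x) x 30 (door y) x 28 high, at door (0, 47, 114) mm; 134 mm above the table when hung, 124 mm in the stand. Pinch it across the thickness from above. The tab and the panel below it are equally thick.
- knuckle_low (a point): Bottom centre of the lower knuckle, on the door's hinge axis: ring 18 mm outside dia, 10 mm bore, 16 mm tall, open through. When hung it rests on the lower bracket.
- knuckle_high (a point): Bottom centre of the upper knuckle, same ring, 70 mm above the lower one.
- free_edge (a point): Middle of the door's free edge, at door (0, 93, 50) mm.
- stand: Fixed grey parking stand 60 (x) x 70 (y) x 36 high, origin: centre of its underside. Slot along its y, 10 mm wide, floor 10 mm above the table, in which the door stands upright with its hinge edge away from the robot (door yaw = stand yaw, 1.57 +- 0.35). Lift at least 27 mm to clear.
- blue_cap_bottle: Bystander: white bottle with a blue cap, 54 dia x 110 mm; origin at its underside. Leave it alone.
- tip_box: Bystander: blue pipette-tip box, 70x100x62 mm; origin at its underside. Leave it alone.
- lab_timer: Bystander: white digital timer, 28x66x58 mm; origin at its underside. Leave it alone.
- small_beaker: Bystander: small plastic beaker, 54 dia x 62 mm; origin at its underside. Leave it alone.
- tape: Bystander: roll of beige tape, 61 dia x 19 mm; origin at its underside. Leave it alone.
- mould: Bystander: small metal mould, 29x39x11 mm; origin at its underside. Leave it alone.

How it is judged:
By the outcome, as a careful person would: the job done as asked, in the order asked, and still so for the second after the job is handed in, with the robot touching nothing.
It also fails if it takes over 72 s, if anything falls off the work surface, if the arm or the gripper's body presses on something with over 40 N, if the wrist force passes 120 N, or if a joint passes its speed limit or range.

## Working session

There is one attempt and no reset: what is moved stays moved. The work goes in short steps, Python scripts to look and compute and a tool call to move; the robot and the scene stay as the last step left them, time stands still between calls to the robot, and variables do not carry over. Pictures are saved under pics/ and viewed, at most 10 in all, crops included, and the job is handed in when it is done.

Besides the shell and the picture viewer there is one more tool, called after "Request:" by a JSON object that holds its "op" and its "data". jog_arm: Moves the arm, as the interface text tells. Its arguments: {"type":"object","properties":{"plan":{"type":"array"}},"required":["plan"]}

```bash
mkdir -p pics; cat > h.py <<'E'
from station import *
import numpy as np, cv2
def pts(cam,depth,mask=None):
    p=camera_params(cam);f=210/np.tan(np.radians(p["fovy"])/2)
    R=np.array(p["R"]);t=np.array(p["t"])
    v,u=np.mgrid[0:420,0:560]
    z=depth.astype(float)
    c=np.stack([(u-p["cx"])/f*z,(v-p["cy"])/f*z,z],-1)
    return (c-t)@R   # R^T(c-t)
E
cat > a.py <<'E'
from h import *
for c in ("top","side"):
    im,d=camera(c);cv2.imwrite(f"pics/{c}0.png",im[:,:,::-1]);np.savez(f"{c}0.npz",im=im,d=d)
    P=pts(c,d);p=camera_params(c);print(c,-np.array(p["R"]).T@np.array(p["t"]),p["fovy"])
    for n in ("cabinet","door","stand","tab","blue_cap_bottle","tip_box","lab_timer","small_beaker","tape"):
        for r in silhouettes(c,n)[:1]:
            m=r["region"]&(d>0);q=P[m]
            print(c,n,round(r["confidence"],2),np.round(r["location"]),m.sum(),np.round(np.percentile(q,[2,50,98],axis=0)).astype(int).tolist() if len(q) else "")
print(sense()["time_s"],sense()["eef_rot"])
E
python3 a.py; python3 -c "
import cv2,numpy as np
a=cv2.imread('pics/top0.png');b=cv2.imread('pics/side0.png');print(a.shape)"
```

```text
top [327.4172277  -73.46603378 943.07796576] 55.886173279832825
top cabinet 0.67 [204. 196.] 2568 [[471, 17, 0], [504, 78, 131], [544, 145, 134]]
top door 0.65 [337. 216.] 453 [[430, -222, 22], [476, -212, 102], [528, -208, 140]]
top stand 0.8 [331. 226.] 509 [[434, -244, -1], [466, -199, 11], [503, -184, 38]]
top tab 0.86 [340. 216.] 487 [[430, -236, 0], [480, -212, 98], [536, -208, 140]]
top blue_cap_bottle 0.61 [263. 191.] 516 [[510, -69, 18], [526, -46, 83], [553, -23, 112]]
top tip_box 0.77 [391. 199.] 1559 [[494, -393, 4], [525, -340, 61], [562, -294, 65]]
top small_beaker 0.87 [407. 245.] 590 [[392, -398, -1], [417, -383, 25], [440, -349, 63]]
top tape 0.73 [132. 249.] 556 [[386, 238, -1], [413, 265, 18], [441, 294, 21]]
side [ -70.40778024 -988.57750727  775.20471027] 42.02067379527655
side cabinet 0.58 [259. 193.] 2458 [[469, 14, 9], [498, 35, 87], [541, 144, 133]]
side door 0.87 [310. 256.] 1337 [[429, -225, 23], [471, -216, 79], [524, -210, 138]]
side stand 0.57 [312. 281.] 594 [[433, -245, 1], [466, -231, 16], [501, -220, 37]]
side tab 0.8 [311. 252.] 1365 [[429, -225, 23], [472, -216, 79], [525, -210, 138]]
side blue_cap_bottle 0.92 [294. 223.] 869 [[509, -74, 1], [525, -62, 59], [554, -36, 110]]
side tip_box 0.68 [366. 295.] 2353 [[492, -398, 2], [512, -362, 54], [562, -301, 64]]
side lab_timer 0.63 [236. 176.] 109 [[526, 244, 1], [531, 260, 26], [536, 276, 58]]
side small_beaker 0.68 [328. 322.] 996 [[391, -399, 1], [413, -379, 39], [442, -349, 63]]
side tape 0.54 [199. 193.] 308 [[383, 235, 1], [410, 254, 16], [438, 291, 21]]
1.0 [[-9.00096740e-01  4.35690094e-01  5.58423924e-06]
 [ 4.35690094e-01  9.00096740e-01 -6.68703041e-06]
 [-7.93982845e-06 -3.58597656e-06 -1.00000000e+00]]
(420, 560, 3)
```

View pics/top0.png

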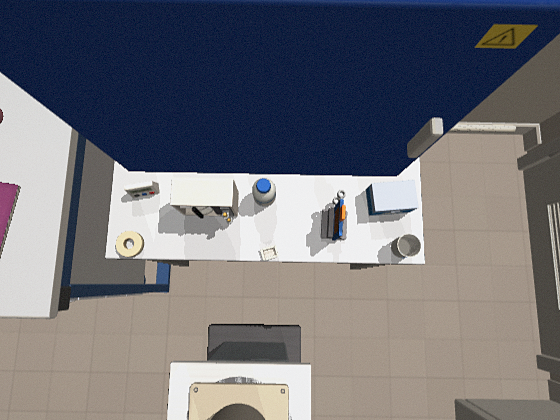

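View pics/side0.png

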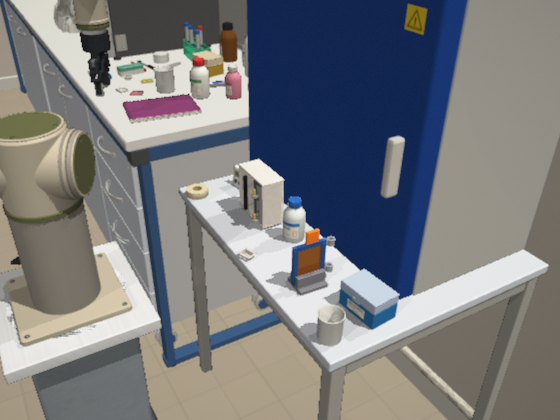

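The pictures show the cabinet at (204,196) in the top view, its hinge plate at about (228,215), and the door in its stand at (337,216). The mould is at (268,254). Next I fit the poses.

```bash
cat > b.py <<'E'
from h import *
T=np.load("top0.npz");S=np.load("side0.npz")
Pt=pts("top",T["d"]);Ps=pts("side",S["d"])
def box(P,lo,hi): return np.all((P>lo)&(P<hi),-1)
m=box(Pt,[440,0,126],[570,170,140]);q=Pt[m][:,:2]
r=cv2.minAreaRect(q.astype(np.float32));print("cab top rect",r,m.sum(),np.median(Pt[m][:,2]),q.mean(0))
for nm,P in(("top",Pt),("side",Ps)):
  for zr in((30,104),(112,136)):
    m=box(P,[405,-250,zr[0]],[560,-185,zr[1]]);q=P[m]
    # robust line y=a+bx
    b=np.polyfit(q[:,0],q[:,1],1)
    for _ in range(5):
        e=q[:,1]-np.polyval(b,q[:,0]);k=abs(e)<4;b=np.polyfit(q[k,0],q[k,1],1)
    print(nm,zr,len(q),k.sum(),"line ang",np.degrees(np.arctan(b[0])),"y@475",np.polyval(b,475),"x",np.percentile(q[k,0],[1,50,99]),"z",np.percentile(q[k,2],[1,99]))
# tab top
m=box(Pt,[405,-250,122],[560,-185,150]);print("tabtop",Pt[m].mean(0),np.ptp(Pt[m],0))
# stand top rect
m=box(Pt,[405,-260,32],[530,-170,40]);print("stand",cv2.minAreaRect(Pt[m][:,:2].astype(np.float32)),m.sum())
# brass
for nm,im,P in(("top",T["im"],Pt),("side",S["im"],Ps)):
  h=cv2.cvtColor(im,cv2.COLOR_RGB2HSV);m=(h[...,0]>12)&(h[...,0]<32)&(h[...,1]>90)&(h[...,2]>70)&box(P,[400,-20,5],[500,130,145])
  n,l,st,c=cv2.connectedComponentsWithStats(m.astype(np.uint8))
  for i in range(1,n):
    print(nm,"brass",c[i].round(),st[i,4],P[l==i].mean(0).round(1),np.ptp(P[l==i],0).round())
v=np.hstack([cv2.resize(S["im"][150:240,225:315],(540,540),interpolation=2),]);cv2.imwrite("pics/crop1.png",v[:,:,::-1])
E
python3 b.py
```

```text
cab top rect ((514.888671875, 81.8386001586914), (129.83291625976562, 60.83612823486328), 89.69049072265625) 1747 131.50106724154202 [514.18380614  81.37152891]
top (30, 104) 377 207 line ang -2.432146124548951 y@475 -211.13891267990047 x [429.50758428 475.10819831 527.37932276] z [ 30.52022431 103.50123001]
top (112, 136) 37 33 line ang -1.5364498550913124 y@475 -211.01868549493483 x [443.78900551 471.54791645 502.774504  ] z [112.10078397 135.78525243]
side (30, 104) 1142 898 line ang -3.39963112222431 y@475 -216.730956887703 x [428.6461004  469.4295686  523.62937636] z [ 31.71613204 103.26174445]
side (112, 136) 129 124 line ang -4.585985079870477 y@475 -217.5440077479284 x [458.81194317 472.22570681 488.6428166 ] z [112.21658465 135.60993084]
tabtop [ 474.9299349  -213.34374428  136.04932723] [30.20755103  8.84525728 18.44818405]
stand ((480.18548583984375, -211.74510192871094), (98.7739028930664, 32.85729217529297), 1.7057157754898071) 202
top brass [225. 214.] 17 [471.5  34.2 109.6] [12.  8. 20.]
top brass [228. 220.] 12 [470.8  33.4  42.3] [ 9.  6. 19.]
side brass [254. 192.] 20 [471.   37.9 107.4] [28. 59. 34.]
side brass [254. 216.] 18 [470.9  39.1  36.2] [28. 54. 35.]
```

View pics/crop1.png

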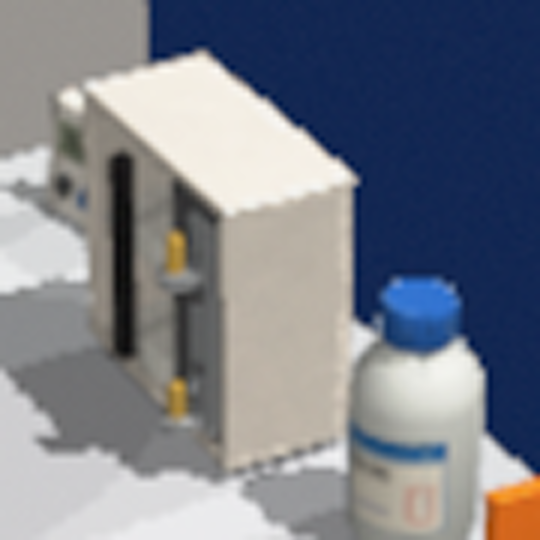

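Cabinet: centre about (515, 82), yaw about -0.3°, brass pins at about (471, 34). Door tab: about (475, -213, 124), yaw about 87°. I'm moving the arm above the tab.

Request:
{"op": "jog_arm", "data": {"plan": [[[0.08,-0.33,0],0.25,0],[[0.17,-0.66,0],0.5,0],[[0.25,-1,0],0.76,0],[[0.25,-1,0],0.76,0]]}}

```text
time_s: 1.4
position: [292.2, 416.3, 228.1]
eef_rot: [[-0.999, 0.049, 0.0], [0.049, 0.999, -0.002], [-0.0, -0.002, -1.0]]
ft_force: [1.1, 0.1, -0.7]
opening: 1.003
grasp_force: 0.0
```

Request:
{"op": "jog_arm", "data": {"plan": [[[0.1,-0.4,0],0,0],[[0.2,-0.8,0],0,0],[[0.25,-1,0],0,0]]}}

```text
time_s: 1.7
position: [321.8, 297.9, 228.5]
eef_rot: [[-0.999, 0.055, 0.0], [0.055, 0.999, -0.001], [-0.0, -0.001, -1.0]]
ft_force: [0.4, 0.7, -0.6]
opening: 1.001
grasp_force: 0.0
```

Request:
{"op": "jog_arm", "data": {"plan": [[[0.1,-0.4,0],0,0],[[0.2,-0.8,0],0,0],[[0.25,-1,0],0,0]]}}

```text
time_s: 2.0
position: [352.0, 177.7, 228.9]
eef_rot: [[-0.998, 0.055, 0.001], [0.055, 0.998, -0.0], [-0.001, -0.0, -1.0]]
ft_force: [1.4, 0.2, -0.2]
opening: 1.002
grasp_force: 0.0
```

Request:
{"op": "jog_arm", "data": {"plan": [[[0.1,-0.4,0],0,0],[[0.2,-0.8,0],0,0],[[0.25,-1,0],0,0]]}}

```text
time_s: 2.3
position: [382.1, 57.4, 229.0]
eef_rot: [[-0.998, 0.056, 0.001], [0.056, 0.998, -0.001], [-0.001, -0.001, -1.0]]
ft_force: [-0.2, 0.4, -0.8]
opening: 0.997
grasp_force: 0.0
```

Request:
{"op": "jog_arm", "data": {"plan": [[[0.1,-0.4,0],0,0],[[0.2,-0.8,0],0,0],[[0.25,-1,0],0,0]]}}

```text
time_s: 2.6
position: [412.1, -63.0, 228.9]
eef_rot: [[-0.998, 0.056, 0.001], [0.056, 0.998, -0.001], [-0.001, -0.001, -1.0]]
ft_force: [0.3, 0.2, -1.4]
opening: 0.998
grasp_force: 0.0
```

Request:
{"op": "jog_arm", "data": {"plan": [[[0.1,-0.4,0],0,0],[[0.2,-0.8,0],0,0],[[0.25,-1,0],0,0],[[0.25,-1,0],0,0],[[0.25,-1,0],0,0]]}}

```text
time_s: 3.1
position: [441.5, -179.8, 228.3]
eef_rot: [[-0.999, 0.055, -0.0], [0.055, 0.999, 0.001], [0.0, 0.001, -1.0]]
ft_force: [0.7, 0.8, 0.5]
opening: 0.997
grasp_force: 0.0
```

Request:
{"op": "jog_arm", "data": {"plan": [[[0.28,-0.28,0],0,0],[[0.28,-0.28,-0.2],0,0],[[0.28,-0.28,-0.45],0,0],[[0.28,-0.28,-0.65],0,0],[[0.28,-0.28,-0.85],0,0],[[0.28,-0.28,-0.85],0,0]]}}

```text
time_s: 3.7
position: [472.8, -210.5, 122.9]
eef_rot: [[-0.999, 0.051, -0.006], [0.051, 0.999, 0.004], [0.006, 0.003, -1.0]]
ft_force: [-1.0, 0.7, -0.6]
opening: 0.995
grasp_force: 0.0
```

Request:
{"op": "jog_arm", "data": {"plan": [[[0,0,0],0,0.5],[[0,0,0],0,0.7],[[0,0,0],0,0.75],[[0,0,0],0,0.8],[[0,0,0],0,0.8]]}}

```text
time_s: 4.2
position: [475.4, -213.7, 127.3]
eef_rot: [[-0.999, 0.053, 0.001], [0.053, 0.999, -0.001], [-0.001, -0.001, -1.0]]
ft_force: [0.6, 0.2, 0.3]
opening: 0.203
grasp_force: 0.0
```

```bash
cat > c.py <<'E'
from h import *
im,d=camera("side");cv2.imwrite("pics/s1.png",cv2.resize(im[200:300,240:380],(784,560),interpolation=2)[:,:,::-1]);print({k:np.round(sense()[k],2) for k in("position","ft_force","opening","qpos")})
P=pts("top",np.load("top0.npz")["d"])
# pins by ray-plane x=471
for c,px in(("top",[(225,214),(228,220)]),("side",[(254,192),(254,216)])):
    p=camera_params(c);f=210/np.tan(np.radians(p["fovy"])/2);R=np.array(p["R"]);C=-R.T@np.array(p["t"])
    for u,v in px:
        r=R.T@np.array([(u-p["cx"])/f,(v-p["cy"])/f,1]);print(c,(C+r*(471-C[0])/r[0]).round(1), 1/f*abs(r)@abs(r))
E
python3 c.py
```

```text
{'position': array([ 475.23, -213.7 ,  127.01]), 'ft_force': array([-0.53, -0.09, -0.33]), 'opening': np.float64(0.2), 'qpos': array([ -29.85,   -0.65,  104.54,    0.  ,   76.07, -116.82])}
top [471.   32.8 114.3] 0.002570821556967479
top [471.   35.6  33.3] 0.0025674027307295896
side [471.   37.9 106. ] 0.0018338542969775933
side [471.   39.5  35.4] 0.001830296933218416
```

View pics/s1.png

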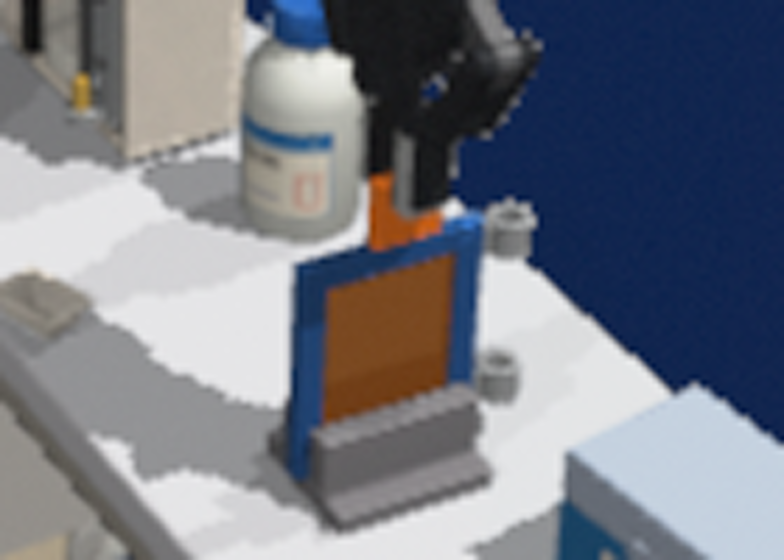

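The fingers straddle the tab, with the pad at about (420,190) in the crop and the tab spanning columns 370–445. I'll close, then lift.

Request:
{"op": "jog_arm", "data": {"plan": [[[0,0,0],0,0.9],[[0,0,0],0,1],[[0,0,0],0,1],[[0,0,0],0,1],[[0,0,0],0,1]]}}

```text
time_s: 4.75
position: [475.3, -213.7, 126.8]
eef_rot: [[-0.999, 0.053, 0.001], [0.053, 0.999, -0.0], [-0.001, -0.0, -1.0]]
ft_force: [0.8, 0.3, 3.8]
opening: 0.063
grasp_force: 60.8
```

Request:
{"op": "jog_arm", "data": {"plan": [[[0,0,0.02],0,1],[[0,0,0.05],0,1],[[0,0,0.05],0,1]]}}

```text
time_s: 5.05
position: [474.9, -213.5, 132.6]
eef_rot: [[-0.999, 0.053, -0.0], [0.053, 0.999, 0.0], [0.0, 0.0, -1.0]]
ft_force: [0.9, -0.1, -2.0]
opening: 0.067
grasp_force: 60.0
```

Held, with about 2 N of weight. I'll lift clear, pull back and carry it over in front of the cabinet.

Request:
{"op": "jog_arm", "data": {"plan": [[[0,0,0.07],0,1],[[0,0,0.15],0,1],[[0,0,0.23],0,1],[[0,0,0.31],0,1],[[0,0,0.31],0,1],[[-0.15,0,0.31],0,1],[[-0.35,0,0.31],0,1],[[-0.55,0,0.31],0,1],[[-0.75,0,0.31],0,1],[[-0.75,0,0.31],0,1]]}}

```text
time_s: 6.05
position: [382.9, -213.4, 169.2]
eef_rot: [[-0.999, 0.054, -0.001], [0.054, 0.999, 0.0], [0.001, 0.0, -1.0]]
ft_force: [1.7, 0.0, -2.0]
opening: 0.068
grasp_force: 60.0
```

Request:
{"op": "jog_arm", "data": {"plan": [[[0,0.15,0],0,1],[[0,0.35,0],0,1],[[0,0.55,0],0,1],[[0,0.75,0],0,1],[[0,1,0],0,1]]}}

```text
time_s: 6.55
position: [385.5, -92.9, 169.9]
eef_rot: [[-0.999, 0.054, 0.001], [0.054, 0.999, -0.0], [-0.001, -0.0, -1.0]]
ft_force: [1.0, 0.5, -2.4]
opening: 0.069
grasp_force: 60.0
```

Request:
{"op": "jog_arm", "data": {"plan": [[[0,0.2,0],0,1],[[0,0.4,0],0,1],[[0,0.6,0],0,1],[[0,0.8,0],0,1],[[0,0.95,0],0,1],[[0,1,0],0,1],[[0,1,0],0,1],[[0,1,0],0,1]]}}

```text
time_s: 7.35
position: [385.2, 26.1, 169.7]
eef_rot: [[-0.999, 0.053, 0.0], [0.053, 0.999, -0.0], [-0.0, -0.0, -1.0]]
ft_force: [0.1, 0.0, -1.5]
opening: 0.069
grasp_force: 60.0
```

```bash
cat > d.py <<'E'
from h import *
import sys
tag=sys.argv[1]
s=sense();print({k:np.round(s[k],2).tolist() for k in("time_s","position","ft_force","moment","opening")})
for c in("top","side"):
    im,d=camera(c);np.savez(f"{c}{tag}.npz",im=im,d=d);P=pts(c,d)
    for n in("door","knuckle_high"):
        for r in silhouettes(c,n)[:1]:
            q=P[r["region"]&(d>0)];print(c,n,r["confidence"],r["location"],np.percentile(q,[2,50,98],axis=0).round(1).tolist())
    if c=="top": a=cv2.resize(im[180:260,170:270],(400,320),interpolation=2)
    else: b=cv2.resize(im[150:250,210:310],(400,400),interpolation=2)
o=np.zeros((400,800,3),np.uint8);o[:320,:400]=a;o[:,400:]=b
cv2.imwrite(f"pics/{tag}.png",o[:,:,::-1])
E
python3 d.py k1
```

```text
{'time_s': 7.35, 'position': [385.18, 26.06, 169.7], 'ft_force': [0.09, 0.01, -1.45], 'moment': [-0.06, 0.03, -0.01], 'opening': 0.07}
side door 0.56 [220.5, 202.7] [[339.4, 15.7, 56.6], [380.8, 22.3, 107.6], [431.3, 28.1, 163.0]]
side knuckle_high 0.93 [222.8, 203.6] [[339.8, 15.4, 56.2], [381.5, 22.3, 107.9], [435.4, 29.2, 164.5]]
```

View pics/k1.png

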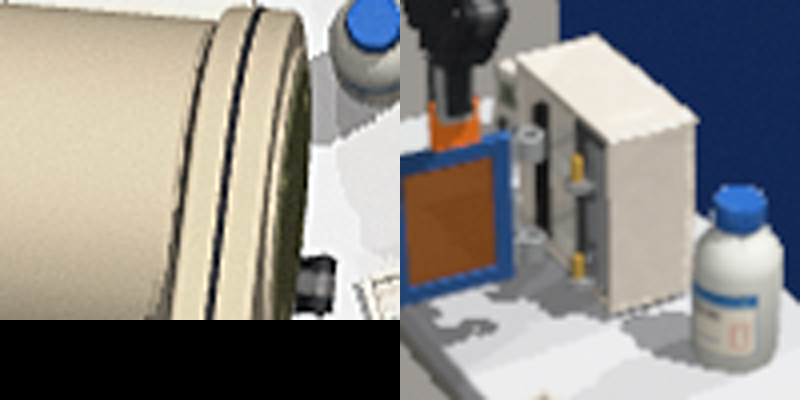

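The top view is blocked by the arm. In the side crop the knuckles are at (530,145) and (530,240), and the pins at (577,170) and (578,268). Next I compare knuckle and pin axes in the same side image.

```bash
cat > e.py <<'E'
from h import *
from scipy.optimize import least_squares
def proj(c,X):
    p=camera_params(c);f=210/np.tan(np.radians(p["fovy"])/2);q=np.array(p["R"])@np.array(X)+np.array(p["t"]);return np.array([p["cx"]+f*q[0]/q[2],p["cy"]+f*q[1]/q[2]])
def brass(c,tag):
    D=np.load(f"{c}{tag}.npz");im,P=D["im"].astype(float),pts(c,D["d"])
    out=[]
    for z in(108,38):
        u,v=proj(c,[471,34,z]).round().astype(int)
        w=im[v-9:v+10,u-8:u+9];s=np.clip((w[...,0]-w[...,2])-50,0,None)   # yellow-ness
        yy,xx=np.mgrid[v-9:v+10,u-8:u+9]
        out.append([(s*xx).sum()/s.sum(),(s*yy).sum()/s.sum()])
    return np.array(out)
obs={k:brass(*k) for k in(("top","0"),("side","0"),("side","k1"))}
print({k:v.round(2).tolist() for k,v in obs.items()})
for c in("top","side"):
    for i,z in enumerate((108,38)): 
        y=least_squares(lambda a:proj(c,[471,a[0],z])[0]-obs[c,"0"][i][0],[34.]).x;print(c,z,"y from col",y,"row resid",proj(c,[471,y[0],z])-obs[c,"0"][i])
# knuckles
D=np.load("sidek1.npz");P=pts("side",D["d"])
for zr in((130,153),(60,83)):
    m=np.all((P>[422,5,zr[0]])&(P<[448,45,zr[1]]),-1);v,u=np.nonzero(m)
    print("knuckle",m.sum(),u.min(),u.max(),v.min(),v.max(),np.median(P[m],0).round(1),"pred axis",proj("side",[432.1,23.5,(zr[0]+zr[1])/2]).round(2))
    for r in range(v.min(),v.max()+1): print(r,u[v==r].min(),u[v==r].max(),end="; ")
    print()
# cabinet corner check: top front-right corner
T=np.load("side0.npz");print("cab corner proj side front-right",proj("side",[485,17,132]).round(1),proj("side",[485,17,0]).round(1))
E
python3 e.py
```

```text
{('top', '0'): [[225.86, 215.96], [225.86, 215.96]], ('side', '0'): [[253.88, 191.43], [254.14, 215.67]], ('side', 'k1'): [[253.92, 191.42], [254.19, 215.66]]}
top 108 y from col [31.65971697] row resid [ 1.16529009e-12 -1.44305010e+00]
top 38 y from col [39.99115369] row resid [-2.58637556e-12  3.68898010e+00]
side 108 y from col [38.43549649] row resid [ 1.25550628e-08 -2.53590597e-01]
side 38 y from col [38.73112265] row resid [ 1.41802161e-08 -3.81470848e-01]
knuckle 66 238 246 182 190 [430.6  18.2 144.1] pred axis [242.18 185.63]
182 241 244; 183 239 245; 184 239 246; 185 238 246; 186 239 246; 187 239 246; 188 239 246; 189 239 246; 190 240 245; 
knuckle 56 240 246 207 215 [429.9  18.1  75.5] pred axis [242.84 210.77]
207 242 244; 208 240 246; 209 240 246; 210 240 246; 211 241 246; 212 240 246; 213 240 246; 214 240 246; 215 241 246; 
cab corner proj side front-right [263.1 185. ] [263.2 230.5]
```

Hinge axis is at TCP + (47, -2.6), which the image confirms. The pin's y is probably 34–39, so I'll feel for it from the right with the knuckles just below the pin tips.

Request:
{"op": "jog_arm", "data": {"plan": [[[0,-0.1,0],0,1],[[0.1,-0.1,0],0,1],[[0.2,-0.1,0],0,1],[[0.27,-0.1,-0.05],0,1],[[0.32,-0.1,-0.1],0,1],[[0.32,-0.1,-0.15],0,1],[[0.32,-0.1,-0.19],0,1],[[0.32,-0.1,-0.19],0,1],[[0.32,-0.1,-0.19],0,1]]}}

```text
time_s: 8.55
position: [423.0, 14.5, 146.8]
eef_rot: [[-0.999, 0.053, -0.0], [0.053, 0.999, 0.0], [0.0, 0.0, -1.0]]
ft_force: [-0.8, 0.4, -2.2]
opening: 0.07
grasp_force: 60.0
```

Request:
{"op": "jog_arm", "data": {"plan": [[[0,0.01,0],0,1],[[0,0.02,0],0,1],[[0,0.03,0],0,1],[[0,0.04,0],0,1],[[0,0.04,0],0,1]]}}

```text
time_s: 9.05
position: [423.4, 19.5, 147.0]
eef_rot: [[-0.999, 0.053, 0.0], [0.053, 0.999, 0.0], [-0.0, 0.0, -1.0]]
ft_force: [1.0, -0.1, -2.2]
opening: 0.066
grasp_force: 60.0
```

Request:
{"op": "jog_arm", "data": {"plan": [[[0,0.01,0],0,1],[[0,0.02,0],0,1],[[0,0.025,0],0,1],[[0,0.025,0],0,1]]}}

```text
time_s: 9.45
position: [423.4, 22.4, 146.9]
eef_rot: [[-0.999, 0.053, 0.0], [0.053, 0.999, 0.0], [-0.0, 0.0, -1.0]]
ft_force: [0.4, 0.7, -1.7]
opening: 0.073
grasp_force: 60.0
```

Request:
{"op": "jog_arm", "data": {"plan": [[[0,0.008,0],0,1],[[0,0.008,0],0,1]]}}

```text
time_s: 9.65
position: [423.4, 23.3, 146.9]
eef_rot: [[-0.999, 0.053, -0.0], [0.053, 0.999, 0.0], [0.0, 0.0, -1.0]]
ft_force: [0.1, 0.2, -2.6]
opening: 0.073
grasp_force: 60.0
```

Request:
{"op": "jog_arm", "data": {"plan": [[[0,0.008,0],0,1],[[0,0.008,0],0,1]]}}

```text
time_s: 9.85
position: [423.4, 24.3, 146.9]
eef_rot: [[-0.999, 0.053, 0.0], [0.053, 0.999, 0.0], [-0.0, 0.0, -1.0]]
ft_force: [-0.5, 0.2, -2.2]
opening: 0.069
grasp_force: 60.0
```

Request:
{"op": "jog_arm", "data": {"plan": [[[0,0.008,0],0,1],[[0,0.008,0],0,1]]}}

```text
time_s: 10.05
position: [423.4, 25.2, 146.9]
eef_rot: [[-0.999, 0.053, 0.0], [0.053, 0.999, 0.0], [-0.0, 0.0, -1.0]]
ft_force: [0.2, 0.6, -0.6]
opening: 0.069
grasp_force: 60.0
```

Request:
{"op": "jog_arm", "data": {"plan": [[[0,0.008,0],0,1],[[0,0.008,0],0,1]]}}

```text
time_s: 10.25
position: [423.4, 26.1, 146.9]
eef_rot: [[-0.999, 0.053, -0.0], [0.053, 0.999, -0.0], [0.0, -0.0, -1.0]]
ft_force: [0.2, -1.0, -0.3]
opening: 0.07
grasp_force: 60.0
```

Request:
{"op": "jog_arm", "data": {"plan": [[[0,0.008,0],0,1],[[0,0.008,0],0,1]]}}

```text
time_s: 10.45
position: [423.4, 26.8, 146.9]
eef_rot: [[-0.999, 0.053, -0.0], [0.053, 0.999, -0.001], [-0.0, -0.001, -1.0]]
ft_force: [-0.8, -3.0, -1.1]
opening: 0.07
grasp_force: 60.1
```

Contact at TCP y ≈ 25.9, so the pin's y ≈ 36.3. With that, the side image gives x ≈ 470. I'll back off, rise and move over the pins.

Request:
{"op": "jog_arm", "data": {"plan": [[[0,-0.02,0],0,1],[[0,-0.02,0.08],0,1],[[0,-0.02,0.15],0,1],[[0,-0.02,0.15],0,1],[[0,0.04,0.15],0,1],[[0,0.1,0.15],0,1],[[0,0.1,0.15],0,1],[[0,0.1,0.15],0,1]]}}

```text
time_s: 11.25
position: [423.1, 39.5, 164.6]
eef_rot: [[-0.999, 0.052, -0.001], [0.052, 0.999, -0.0], [0.001, -0.0, -1.0]]
ft_force: [-1.2, -0.4, -2.3]
opening: 0.067
grasp_force: 60.0
```

Request:
{"op": "jog_arm", "data": {"plan": [[[0,-0.004,0],0,1],[[0,-0.004,-0.04],0,1],[[0,-0.004,-0.07],0,1],[[0,-0.004,-0.08],0,1],[[0,-0.004,-0.08],0,1]]}}

```text
time_s: 11.75
position: [423.1, 38.5, 154.7]
eef_rot: [[-0.999, 0.053, -0.001], [0.053, 0.999, 0.0], [0.001, -0.0, -1.0]]
ft_force: [1.0, 0.9, -2.0]
opening: 0.071
grasp_force: 60.0
```

Request:
{"op": "jog_arm", "data": {"plan": [[[0,0,-0.008],0,1],[[0,0,-0.016],0,1],[[0,0,-0.016],0,1]]}}

```text
time_s: 12.05
position: [423.3, 38.6, 153.2]
eef_rot: [[-0.999, 0.053, -0.0], [0.053, 0.999, 0.0], [0.0, 0.0, -1.0]]
ft_force: [0.0, 1.5, -2.0]
opening: 0.069
grasp_force: 60.0
```

Request:
{"op": "jog_arm", "data": {"plan": [[[0,0,-0.008],0,1],[[0,0,-0.008],0,1]]}}

```text
time_s: 12.25
position: [423.3, 38.6, 152.3]
eef_rot: [[-0.999, 0.053, -0.0], [0.053, 0.999, 0.0], [0.0, 0.0, -1.0]]
ft_force: [-0.7, 0.3, -2.3]
opening: 0.071
grasp_force: 60.0
```

Request:
{"op": "jog_arm", "data": {"plan": [[[0,0,-0.008],0,1],[[0,0,-0.008],0,1]]}}

```text
time_s: 12.45
position: [423.3, 38.6, 151.3]
eef_rot: [[-0.999, 0.053, -0.0], [0.053, 0.999, 0.0], [0.0, -0.0, -1.0]]
ft_force: [-0.0, 0.5, -1.4]
opening: 0.073
grasp_force: 60.0
```

Request:
{"op": "jog_arm", "data": {"plan": [[[0,0,-0.008],0,1],[[0,0,-0.008],0,1]]}}

```text
time_s: 12.65
position: [423.3, 38.6, 150.3]
eef_rot: [[-0.999, 0.053, -0.0], [0.053, 0.999, -0.0], [0.0, -0.0, -1.0]]
ft_force: [-0.2, 0.4, -2.2]
opening: 0.069
grasp_force: 60.0
```

Request:
{"op": "jog_arm", "data": {"plan": [[[0,0,-0.008],0,1],[[0,0,-0.008],0,1]]}}

```text
time_s: 12.85
position: [423.3, 38.6, 149.4]
eef_rot: [[-0.999, 0.053, -0.0], [0.053, 0.999, 0.0], [0.0, -0.0, -1.0]]
ft_force: [-1.2, -0.1, -1.2]
opening: 0.07
grasp_force: 60.0
```

No resistance so far, so the pins seem to be entering. I'll keep lowering.

Request:
{"op": "jog_arm", "data": {"plan": [[[0,0,-0.008],0,1],[[0,0,-0.016],0,1],[[0,0,-0.016],0,1]]}}

```text
time_s: 13.15
position: [423.3, 38.6, 147.4]
eef_rot: [[-0.999, 0.053, -0.0], [0.053, 0.999, 0.0], [0.0, -0.0, -1.0]]
ft_force: [0.5, 0.6, -2.7]
opening: 0.074
grasp_force: 60.0
```

Request:
{"op": "jog_arm", "data": {"plan": [[[0,0,-0.008],0,1],[[0,0,-0.016],0,1],[[0,0,-0.016],0,1]]}}

```text
time_s: 13.45
position: [423.3, 38.6, 145.5]
eef_rot: [[-0.999, 0.053, -0.0], [0.053, 0.999, 0.0], [0.0, -0.0, -1.0]]
ft_force: [-0.4, 0.1, -2.0]
opening: 0.072
grasp_force: 60.0
```

Request:
{"op": "jog_arm", "data": {"plan": [[[0,0,-0.008],0,1],[[0,0,-0.016],0,1],[[0,0,-0.016],0,1]]}}

```text
time_s: 13.75
position: [423.3, 38.6, 143.6]
eef_rot: [[-0.999, 0.053, -0.0], [0.053, 0.999, 0.0], [0.0, 0.0, -1.0]]
ft_force: [-0.7, -0.0, -2.0]
opening: 0.068
grasp_force: 60.0
```

Request:
{"op": "jog_arm", "data": {"plan": [[[0,0,-0.008],0,1],[[0,0,-0.016],0,1],[[0,0,-0.024],0,1],[[0,0,-0.032],0,1],[[0,0,-0.032],0,1]]}}

```text
time_s: 14.25
position: [423.3, 38.6, 139.7]
eef_rot: [[-0.999, 0.053, -0.0], [0.053, 0.999, -0.0], [0.0, -0.0, -1.0]]
ft_force: [-0.6, 0.8, -2.0]
opening: 0.072
grasp_force: 60.0
```

Request:
{"op": "jog_arm", "data": {"plan": [[[0,0,-0.008],0,1],[[0,0,-0.008],0,1]]}}

```text
time_s: 14.45
position: [423.3, 38.6, 138.8]
eef_rot: [[-0.999, 0.053, -0.0], [0.053, 0.999, -0.0], [0.0, -0.0, -1.0]]
ft_force: [0.5, 0.3, -1.6]
opening: 0.067
grasp_force: 60.0
```

Request:
{"op": "jog_arm", "data": {"plan": [[[0,0,-0.008],0,1],[[0,0,-0.008],0,1]]}}

```text
time_s: 14.65
position: [423.4, 38.6, 137.9]
eef_rot: [[-0.999, 0.053, -0.0], [0.053, 0.999, -0.0], [0.0, -0.0, -1.0]]
ft_force: [0.2, -0.2, -0.8]
opening: 0.071
grasp_force: 60.0
```

Request:
{"op": "jog_arm", "data": {"plan": [[[0,0,-0.005],0,1],[[0,0,-0.005],0,1]]}}

```text
time_s: 14.85
position: [423.4, 38.6, 137.4]
eef_rot: [[-0.999, 0.053, 0.0], [0.053, 0.999, -0.0], [-0.0, -0.0, -1.0]]
ft_force: [0.0, -0.4, -2.1]
opening: 0.069
grasp_force: 60.0
```

Request:
{"op": "jog_arm", "data": {"plan": [[[0,0,-0.005],0,1],[[0,0,-0.005],0,1]]}}

```text
time_s: 15.05
position: [423.4, 38.6, 136.8]
eef_rot: [[-0.999, 0.053, 0.0], [0.053, 0.999, 0.0], [-0.0, 0.0, -1.0]]
ft_force: [0.4, 0.4, -2.3]
opening: 0.071
grasp_force: 60.1
```

```bash
python3 d.py k2
```

```text
{'time_s': 15.05, 'position': [423.44, 38.61, 136.82], 'ft_force': [0.36, 0.41, -2.32], 'moment': [-0.05, 0.01, 0.01], 'opening': 0.07}
side door 0.56 [234.6, 209.8] [[377.5, 27.6, 22.1], [421.4, 35.1, 74.8], [473.8, 42.8, 130.6]]
side knuckle_high 0.58 [234.8, 207.6] [[377.9, 27.5, 0.6], [421.2, 35.2, 72.4], [478.0, 104.1, 132.2]]
```

View pics/k2.png

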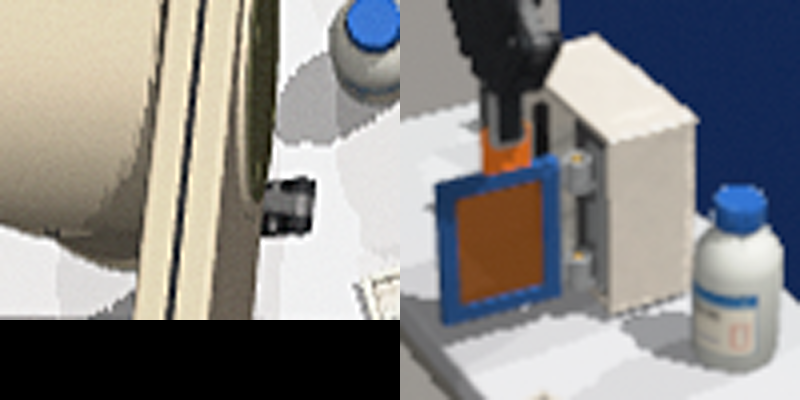

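Brass shows inside both knuckle rings, at (578,160) and (580,258), so the pins are captured. I'll feel the last millimetre down to the brackets.

Request:
{"op": "jog_arm", "data": {"plan": [[[0,0,-0.005],0,1],[[0,0,-0.005],0,1]]}}

```text
time_s: 15.55
position: [423.4, 38.6, 136.7]
eef_rot: [[-0.999, 0.053, 0.0], [0.053, 0.999, -0.0], [-0.0, -0.0, -1.0]]
ft_force: [-3.3, 0.3, 4.4]
opening: 0.068
grasp_force: 60.8
```

Request:
{"op": "jog_arm", "data": {"plan": [[[0,0,-0.004],0,1],[[0,0,-0.004],0,1]]}}

```text
time_s: 15.75
position: [423.5, 38.6, 136.7]
eef_rot: [[-0.999, 0.053, 0.0], [0.053, 0.999, -0.0], [-0.0, -0.0, -1.0]]
ft_force: [-6.8, -1.2, 9.6]
opening: 0.073
grasp_force: 61.5
```

Seated at TCP z = 136.7. I'll relax the push and let go.

Request:
{"op": "jog_arm", "data": {"plan": [[[0,0,0.008],0,1],[[0,0,0.008],0,1],[[0,0,0.008],0,0.85],[[0,0,0.008],0,0.7],[[0,0,0.008],0,0.5],[[0,0,0.008],0,0.5],[[0,0,0.008],0,0.5]]}}

```text
time_s: 16.45
position: [423.4, 38.6, 136.7]
eef_rot: [[-0.999, 0.053, 0.0], [0.053, 0.999, -0.0], [-0.0, -0.0, -1.0]]
ft_force: [1.0, 0.5, 0.4]
opening: 0.501
grasp_force: 0.0
```

Request:
{"op": "jog_arm", "data": {"plan": [[[0,0,0.1],0,0.5],[[0,0,0.25],0,0.5],[[0,0,0.45],0,0.5],[[0,0,0.45],0,0.5]]}}

```text
time_s: 16.85
position: [425.6, 38.5, 195.2]
eef_rot: [[-0.999, 0.053, 0.006], [0.053, 0.999, -0.0], [-0.006, 0.0, -1.0]]
ft_force: [1.0, 0.1, 0.2]
opening: 0.5
grasp_force: 0.0
```

Released and clear. Next: close the fingers and go to the door's outer (right) side.

Request:
{"op": "jog_arm", "data": {"plan": [[[-0.1,-0.12,0],0,1],[[-0.22,-0.24,0],0,1],[[-0.22,-0.24,0],0,1],[[-0.22,-0.24,0],0,1],[[-0.22,-0.24,-0.2],0,1],[[-0.22,-0.24,-0.4],0,1],[[-0.22,-0.24,-0.6],0,1],[[-0.22,-0.24,-0.6],0,1],[[-0.22,-0.24,-0.6],0,1]]}}

```text
time_s: 17.75
position: [397.0, 10.2, 118.9]
eef_rot: [[-0.999, 0.052, -0.001], [0.052, 0.999, 0.0], [0.001, 0.0, -1.0]]
ft_force: [0.1, -0.2, 1.0]
opening: 0.003
grasp_force: 0.0
```

```bash
cat > f.py <<'E'
from h import *
import sys
s=sense();p=np.array(s["position"]);R=np.array(s["eef_rot"]);y0=np.degrees(np.arctan2(R[1,1],R[0,1]))
print(p.round(1),y0.round(1),np.round(s["ft_force"],1),s["time_s"],s["opening"])
H=np.array([470.3,36.0]);r=72
def tcp(a,d):
    a=np.radians(a);return H+r*np.array([-np.sin(a),np.cos(a)])-d*np.array([np.cos(a),np.sin(a)])
way=[(y0,26),(y0,22),(y0,19),(y0,18.5)]+[(a,18.5) for a in np.arange(y0-4,8,-4)]
base=(p[:2],y0)
for i,(a,d) in enumerate(way):
    q=tcp(a,d);o=(q-base[0])/120;print(f"[[{o[0]:.3f},{o[1]:.3f},0],{(a-base[1])/30:.3f},1] yaw{a:.0f}",np.round(q,1))
    if i in(3,10,17): base=(q,a);print()
E
python3 f.py
cat > g.py <<'E'
from h import *
s=sense();im,d=camera("side");a=cv2.resize(im[130:250,190:310],(600,600),interpolation=2);import sys;cv2.imwrite(f"pics/{sys.argv[1]}.png",a[:,:,::-1])
E
python3 g.py p1
```

```text
[397.   10.2 118.9] 87.0 [ 0.1 -0.2  1. ] 17.75 0.0031274220487451506
[[0.000,0.030,0],0.000,1] yaw87 [397.   13.8]
[[0.002,0.063,0],0.000,1] yaw87 [397.2  17.8]
[[0.004,0.088,0],0.000,1] yaw87 [397.4  20.8]
[[0.004,0.093,0],0.000,1] yaw87 [397.4  21.3]

[[-0.007,0.043,0],-0.133,1] yaw83 [396.6  26.4]
[[-0.011,0.086,0],-0.267,1] yaw79 [396.1  31.6]
[[-0.012,0.129,0],-0.400,1] yaw75 [396.   36.8]
[[-0.010,0.172,0],-0.533,1] yaw71 [396.2  42. ]
[[-0.005,0.215,0],-0.667,1] yaw67 [396.8  47.1]
[[0.003,0.258,0],-0.800,1] yaw63 [397.8  52.2]
[[0.014,0.299,0],-0.933,1] yaw59 [399.1  57.2]

[[0.014,0.041,0],-0.133,1] yaw55 [400.7  62.1]
[[0.030,0.081,0],-0.267,1] yaw51 [402.7  66.9]
[[0.050,0.120,0],-0.400,1] yaw47 [405.   71.6]
[[0.072,0.157,0],-0.533,1] yaw43 [407.7  76. ]
[[0.096,0.192,0],-0.667,1] yaw39 [410.6  80.3]
[[0.123,0.226,0],-0.800,1] yaw35 [413.9  84.4]
[[0.153,0.258,0],-0.933,1] yaw31 [417.4  88.2]

[[0.031,0.030,0],-0.133,1] yaw27 [421.1  91.8]
[[0.065,0.057,0],-0.267,1] yaw23 [425.1  95.1]
[[0.100,0.082,0],-0.400,1] yaw19 [429.4  98.1]
[[0.137,0.105,0],-0.533,1] yaw15 [433.8 100.8]
[[0.175,0.125,0],-0.667,1] yaw11 [438.4 103.1]
```

View pics/p1.png

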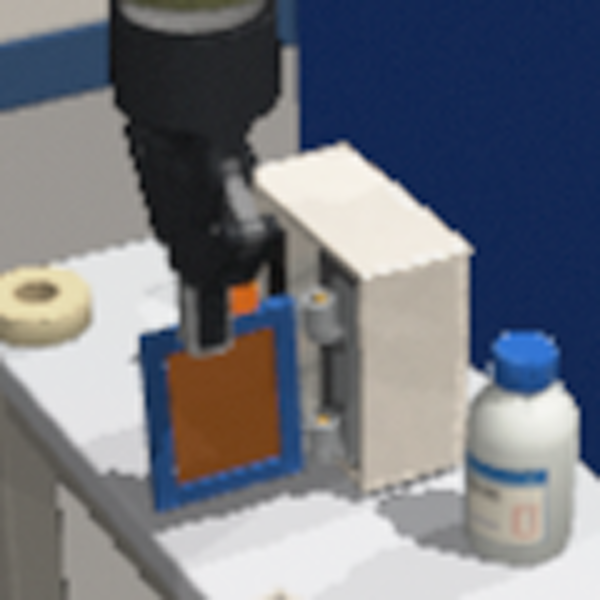

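The closed fingers stand on the near side of the door (tips at (205,350)), and the knuckles are down on their brackets. I'll start pushing gently.

Request:
{"op": "jog_arm", "data": {"plan": [[[0,0.02,0],0,1],[[0,0.04,0],0,1],[[0,0.06,0],0,1],[[0.004,0.08,0],0,1],[[0.004,0.093,0],0,1],[[0.004,0.093,0],0,1]]}}

```text
time_s: 18.4
position: [397.4, 21.2, 118.7]
eef_rot: [[-0.999, 0.053, -0.0], [0.053, 0.999, 0.0], [0.0, 0.0, -1.0]]
ft_force: [-0.3, -0.8, 0.1]
opening: -0.004
grasp_force: 0.0
```

Request:
{"op": "jog_arm", "data": {"plan": [[[-0.007,0.043,0],-0.133,1],[[-0.011,0.086,0],-0.267,1],[[-0.012,0.129,0],-0.4,1],[[-0.01,0.172,0],-0.533,1],[[-0.005,0.215,0],-0.667,1],[[0.003,0.258,0],-0.8,1],[[0.014,0.299,0],-0.933,1]]}}

```text
time_s: 19.1
position: [399.1, 57.0, 118.6]
eef_rot: [[-0.855, 0.518, -0.0], [0.518, 0.855, -0.0], [0.0, -0.0, -1.0]]
ft_force: [0.2, 1.1, -0.2]
opening: 0.003
grasp_force: 0.1
```

```bash
cat > i.py <<'E'
from h import *
import sys
s=sense();print(np.round(s["position"],1),np.round(s["ft_force"],1),s["time_s"])
im,d=camera("side");P=pts("side",d);np.savez("sp.npz",im=im,d=d)
h=cv2.cvtColor(im,cv2.COLOR_RGB2HSV)
for nm,m in(("pane/frame",(P[...,2]>25)&(P[...,2]<112)),):
    m=m&np.all((P>[360,20,0])&(P<[480,150,140]),-1)&(((h[...,0]>5)&(h[...,0]<16)&(h[...,1]>150))|((h[...,0]>100)&(h[...,0]<125)&(h[...,1]>120)))
    q=P[m][:,:2];print(len(q))
    if len(q)>20:
        c=np.median(q,0);k=np.linalg.norm(q-c,axis=1)<60;q=q[k]
        vx,vy,x0,y0=cv2.fitLine(q.astype(np.float32),cv2.DIST_HUBER,0,1,.01).ravel()
        if vy<0:vx,vy=-vx,-vy
        print("door yaw",np.degrees(np.arctan2(-vx,vy)),x0,y0,"z<",np.percentile(P[m][:,2],1))
if len(sys.argv)>1: cv2.imwrite(f"pics/{sys.argv[1]}.png",cv2.resize(im[130:250,190:310],(600,600),interpolation=2)[:,:,::-1])
E
python3 i.py
```

```text
[399.1  57.  118.6] [ 0.2  1.1 -0.2] 19.1
824
door yaw 67.36319 418.74084 53.13116 z< 25.644774486924046
```

Request:
{"op": "jog_arm", "data": {"plan": [[[0.014,0.041,0],-0.133,1],[[0.03,0.081,0],-0.267,1],[[0.05,0.12,0],-0.4,1],[[0.072,0.157,0],-0.533,1],[[0.096,0.192,0],-0.667,1],[[0.123,0.226,0],-0.8,1],[[0.153,0.258,0],-0.933,1],[[0.153,0.258,0],-0.933,1]]}}

```text
time_s: 19.95
position: [417.7, 87.9, 118.7]
eef_rot: [[-0.515, 0.857, -0.0], [0.857, 0.515, 0.0], [0.0, -0.0, -1.0]]
ft_force: [0.2, -0.4, -0.3]
opening: -0.001
grasp_force: 0.1
```

```bash
python3 i.py p2
```

```text
[417.7  87.9 118.7] [ 0.2 -0.4 -0.3] 19.95
745
door yaw 38.71083 434.38696 72.42965 z< 25.90402122011619
```

View pics/p2.png

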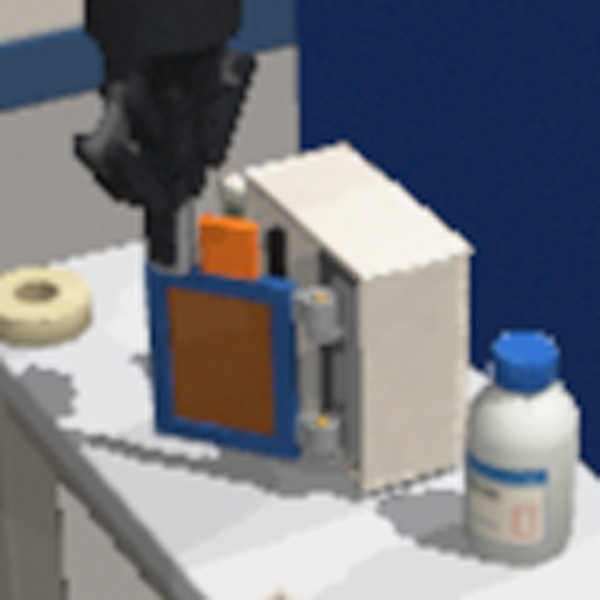

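The picture shows the finger at (170,255) ending at the door's top edge, which is odd. I'll check by depth which side of the door it is on.

```bash
cat > j.py <<'E'
from e import proj
from h import *
D=np.load("sp.npz");im,P=D["im"],pts("side",D["d"])
for u in(221,224,227):
    for v in range(174,192,2): print((u,v),im[v,u],P[v,u].round(0))
a=proj("side",[417.7,87.9,99.7]);b=proj("side",[417.7,87.9,118.7]);print("tip",a,"tcp",b)
for yaw in(31,35,38,42):
    t=np.radians(yaw)
    for z in(20,120): print(yaw,z,proj("side",[470.3-93*np.sin(t),36+93*np.cos(t),z]).round(1))
h=cv2.cvtColor(im,cv2.COLOR_RGB2HSV);m=(h[...,0]>100)&(h[...,0]<125)&(h[...,1]>120)&np.all((P>[360,20,15])&(P<[480,150,125]),-1)
v,u=np.nonzero(m);print("blue u",u.min(),[v[u==u.min()+1].min(),v[u==u.min()+1].max()])
q=P[m];q=q[(q[:,2]<110)];vx,vy,x0,y0=cv2.fitLine(q[:,:2].astype(np.float32),cv2.DIST_HUBER,0,1,.01).ravel();print("frame yaw",np.degrees(np.arctan2(-vx*np.sign(vy),abs(vy))),x0,y0,"free edge",q[q[:,0].argmin()])
E
python3 j.py | grep -v obs
```

```text
{('top', '0'): [[225.86, 215.96], [225.86, 215.96]], ('side', '0'): [[253.88, 191.43], [254.14, 215.67]], ('side', 'k1'): [[253.92, 191.42], [254.19, 215.66]]}
top 108 y from col [31.65971697] row resid [ 1.16529009e-12 -1.44305010e+00]
top 38 y from col [39.99115369] row resid [-2.58637556e-12  3.68898010e+00]
side 108 y from col [38.43549649] row resid [ 1.25550628e-08 -2.53590597e-01]
side 38 y from col [38.73112265] row resid [ 1.41802161e-08 -3.81470848e-01]
knuckle 66 238 246 182 190 [430.6  18.2 144.1] pred axis [242.18 185.63]
182 241 244; 183 239 245; 184 239 246; 185 238 246; 186 239 246; 187 239 246; 188 239 246; 189 239 246; 190 240 245; 
knuckle 56 240 246 207 215 [429.9  18.1  75.5] pred axis [242.84 210.77]
207 242 244; 208 240 246; 209 240 246; 210 240 246; 211 241 246; 212 240 246; 213 240 246; 214 240 246; 215 241 246; 
cab corner proj side front-right [263.1 185. ] [263.2 230.5]
(221, 174) [28 29 32] [405.  83. 152.]
(221, 176) [29 29 32] [404.  81. 148.]
(221, 178) [25 26 31] [405.  82. 142.]
(221, 180) [28 28 32] [403.  80. 137.]
(221, 182) [58 57 59] [403.  81. 
[... 562 characters left out ...]
 74. 153.]
(227, 176) [114 113 112] [419.  77. 145.]
(227, 178) [120 119 119] [417.  75. 142.]
(227, 180) [119 119 118] [416.  73. 137.]
(227, 182) [112 112 111] [417.  75. 130.]
(227, 184) [ 88  94 106] [416.  74. 125.]
(227, 186) [29 56 95] [421.  86. 113.]
(227, 188) [94 61 41] [423.  89. 105.]
(227, 190) [112  66  32] [423.  91.  98.]
tip [225.53673853 190.61690969] tcp [225.23439042 183.91138182]
31 20 [223.7 212.2]
31 120 [222.1 178.3]
35 20 [222.4 213.3]
35 120 [220.7 179.4]
38 20 [221.5 214.3]
38 120 [219.8 180.2]
42 20 [220.5 215.5]
42 120 [218.7 181.4]
blue u 219 [np.int64(184), np.int64(201)]
frame yaw 39.668633 434.26074 69.62516 free edge [406.45896215  97.20851963  32.47089512]
```

Depth puts the finger on the outer side (about 17 mm out of the door's plane), but its tips are only at the height of the panel's top edge. I'll back off, lower 13 mm, and push again.

Request:
{"op": "jog_arm", "data": {"plan": [[[-0.05,-0.03,0],0,1],[[-0.1,-0.06,0],0,1],[[-0.12,-0.08,0],0,1],[[-0.12,-0.08,-0.05],0,1],[[-0.12,-0.08,-0.11],0,1],[[-0.12,-0.08,-0.11],0,1],[[-0.12,-0.08,-0.11],0,1]]}}

```text
time_s: 20.7
position: [402.8, 78.2, 105.0]
eef_rot: [[-0.515, 0.857, -0.001], [0.857, 0.515, -0.0], [0.001, -0.001, -1.0]]
ft_force: [-0.0, 0.2, 0.1]
opening: -0.0
grasp_force: 0.0
```

```bash
python3 i.py p3
```

```text
[402.8  78.2 105. ] [-0.   0.2  0.1] 20.7
712
door yaw 40.60603 434.60962 70.64633 z< 25.394460485613635
```

View pics/p3.png

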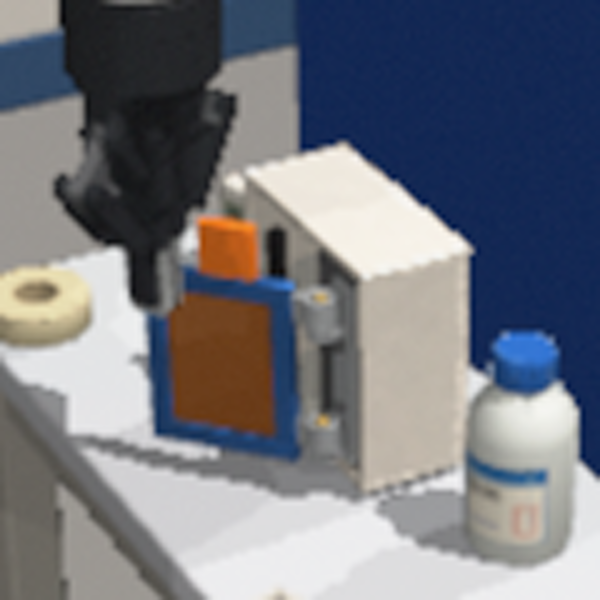

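The finger is now clearly outside the panel and lower: tip at (160,305), panel edge at row 275. Next I compute the remaining arc.

```bash
cat > f2.py <<'E'
from h import *
s=sense();p=np.array(s["position"]);R=np.array(s["eef_rot"]);y0=np.degrees(np.arctan2(R[1,1],R[0,1]))
H=np.array([470.3,36.0]);r=75
def tcp(a,d):
    a=np.radians(a);return H+r*np.array([-np.sin(a),np.cos(a)])-d*np.array([np.cos(a),np.sin(a)])
way=[(38,24),(38,20),(38,16),(38,13),(35,12),(32,12),(29,12),(26,12),(23,12),(20,12),(17,12),(14,12),(11,12),(8,12),(6,12),(4,12),(2,12),(0,12)]
base=(p[:2],y0)
for i,(a,d) in enumerate(way):
    q=tcp(a,d);o=(q-base[0])/120;print(f"[[{o[0]:.3f},{o[1]:.3f},0],{(a-base[1])/30:.3f},1] yaw{a:.0f}",np.round(q,1))
    if i in(6,12): base=(q,a);print()
E
python3 f2.py
```

```text
[[0.018,0.017,0],0.233,1] yaw38 [405.2  80.3]
[[0.044,0.038,0],0.233,1] yaw38 [408.4  82.8]
[[0.071,0.058,0],0.233,1] yaw38 [411.5  85.3]
[[0.090,0.074,0],0.233,1] yaw38 [413.9  87.1]
[[0.120,0.103,0],0.133,1] yaw35 [417.5  90.6]
[[0.144,0.125,0],0.033,1] yaw32 [420.4  93.2]
[[0.170,0.146,0],-0.067,1] yaw29 [423.4  95.8]

[[0.027,0.020,0],-0.100,1] yaw26 [426.6  98.1]
[[0.054,0.038,0],-0.200,1] yaw23 [429.9 100.3]
[[0.083,0.055,0],-0.300,1] yaw20 [433.4 102.4]
[[0.112,0.070,0],-0.400,1] yaw17 [436.9 104.2]
[[0.142,0.084,0],-0.500,1] yaw14 [440.5 105.9]
[[0.173,0.096,0],-0.600,1] yaw11 [444.2 107.3]

[[0.031,0.011,0],-0.100,1] yaw8 [448.  108.6]
[[0.053,0.017,0],-0.167,1] yaw6 [450.5 109.3]
[[0.074,0.022,0],-0.233,1] yaw4 [453.1 110. ]
[[0.096,0.027,0],-0.300,1] yaw2 [455.7 110.5]
[[0.117,0.031,0],-0.367,1] yaw0 [458.3 111. ]
```

Request:
{"op": "jog_arm", "data": {"plan": [[[0.018,0.017,0],0.1,1],[[0.018,0.017,0],0.233,1],[[0.044,0.038,0],0.233,1],[[0.071,0.058,0],0.233,1],[[0.09,0.074,0],0.233,1],[[0.12,0.103,0],0.133,1],[[0.144,0.125,0],0.033,1],[[0.17,0.146,0],-0.067,1],[[0.17,0.146,0],-0.067,1]]}}

```text
time_s: 21.65
position: [423.9, 96.0, 105.5]
eef_rot: [[-0.483, 0.875, 0.0], [0.875, 0.483, 0.0], [0.0, 0.0, -1.0]]
ft_force: [0.7, -0.7, 0.4]
opening: -0.001
grasp_force: 0.0
```

```bash
python3 i.py
```

```text
[423.9  96.  105.5] [ 0.7 -0.7  0.4] 21.65
606
door yaw 25.02975 445.13135 78.71322 z< 26.293831622534835
```

Request:
{"op": "jog_arm", "data": {"plan": [[[0.027,0.02,0],-0.1,1],[[0.054,0.038,0],-0.2,1],[[0.083,0.055,0],-0.3,1],[[0.112,0.07,0],-0.4,1],[[0.142,0.084,0],-0.5,1],[[0.142,0.084,0],-0.5,1]]}}

```text
time_s: 22.3
position: [440.7, 105.8, 105.5]
eef_rot: [[-0.242, 0.97, 0.0], [0.97, 0.242, 0.0], [0.0, 0.0, -1.0]]
ft_force: [0.3, 0.4, 0.7]
opening: 0.0
grasp_force: 0.0
```

```bash
python3 i.py
```

```text
[440.7 105.8 105.5] [0.3 0.4 0.7] 22.3
458
door yaw 9.918457 457.15292 82.82109 z< 25.48931648614017
```

Request:
{"op": "jog_arm", "data": {"plan": [[[0.03,0.012,0],-0.1,1],[[0.06,0.022,0],-0.2,1],[[0.075,0.026,0],-0.25,1],[[0.083,0.028,0],-0.3,1],[[0.083,0.028,0],-0.3,1]]}}

```text
time_s: 22.85
position: [450.4, 109.1, 105.4]
eef_rot: [[-0.087, 0.996, -0.0], [0.996, 0.087, -0.0], [-0.0, -0.0, -1.0]]
ft_force: [-0.5, 0.2, -0.8]
opening: -0.001
grasp_force: 0.1
```

```bash
python3 i.py
```

```text
[450.4 109.1 105.4] [-0.5  0.2 -0.8] 22.85
369
door yaw 2.8753772 463.65167 82.88753 z< 26.167036436341014
```

Request:
{"op": "jog_arm", "data": {"plan": [[[0.008,0,0],-0.03,1],[[0.008,0,0],-0.03,1]]}}

```text
time_s: 23.1
position: [451.5, 109.1, 105.5]
eef_rot: [[-0.071, 0.997, 0.0], [0.997, 0.071, -0.0], [-0.0, 0.0, -1.0]]
ft_force: [-0.9, -1.1, 0.2]
opening: 0.002
grasp_force: 0.1
```

Request:
{"op": "jog_arm", "data": {"plan": [[[0.008,0,0],-0.03,1],[[0.008,0,0],-0.03,1]]}}

```text
time_s: 23.3
position: [452.5, 109.1, 105.5]
eef_rot: [[-0.055, 0.998, 0.0], [0.998, 0.055, -0.0], [-0.0, 0.0, -1.0]]
ft_force: [-0.6, 0.3, 0.0]
opening: -0.001
grasp_force: 0.1
```

Request:
{"op": "jog_arm", "data": {"plan": [[[0.008,0,0],0,1],[[0.008,0,0],0,1]]}}

```text
time_s: 23.5
position: [453.5, 109.1, 105.5]
eef_rot: [[-0.056, 0.998, 0.0], [0.998, 0.056, -0.0], [-0.0, 0.0, -1.0]]
ft_force: [0.1, 0.3, -0.4]
opening: -0.002
grasp_force: 0.1
```

Request:
{"op": "jog_arm", "data": {"plan": [[[0.008,0,0],0,1],[[0.008,0,0],0,1]]}}

```text
time_s: 23.7
position: [454.5, 109.1, 105.5]
eef_rot: [[-0.055, 0.998, 0.0], [0.998, 0.055, 0.0], [0.0, 0.0, -1.0]]
ft_force: [-0.3, 0.5, 0.8]
opening: 0.004
grasp_force: 0.1
```

Request:
{"op": "jog_arm", "data": {"plan": [[[0.006,0,0],0,1],[[0.006,0,0],0,1],[[0.006,0,0],0,1]]}}

```text
time_s: 24.0
position: [455.1, 109.2, 105.5]
eef_rot: [[-0.055, 0.998, -0.0], [0.998, 0.055, 0.0], [0.0, -0.0, -1.0]]
ft_force: [-0.8, 0.6, 0.1]
opening: 0.004
grasp_force: 0.2
```

```bash
python3 i.py;python3 -c "
from h import *
for i in range(4):
    camera('side');print(sense()['ft_force'].round(1) if hasattr(sense()['ft_force'],'round') else sense()['ft_force'])"
```

```text
[455.1 109.2 105.5] [-0.8  0.6  0.1] 24.0
318
door yaw -0.68406147 466.91348 85.06462 z< 26.008387757254116
[ 0.5 -0.6  0.3]
[-0.3  0.2  0.3]
[ 0.6  0.9 -0.3]
[-0.2 -1.1  0.4]
```

Request:
{"op": "jog_arm", "data": {"plan": [[[0.008,0,0],0,1],[[0.008,0,0],0,1],[[0.008,0,0],0,1]]}}

```text
time_s: 24.55
position: [456.0, 109.2, 105.5]
eef_rot: [[-0.055, 0.998, -0.0], [0.998, 0.055, 0.0], [0.0, -0.0, -1.0]]
ft_force: [-0.9, 0.8, 0.2]
opening: -0.002
grasp_force: 0.5
```

Request:
{"op": "jog_arm", "data": {"plan": [[[0.008,0,0],0,1],[[0.008,0,0],0,1],[[0.008,0,0],0,1]]}}

```text
time_s: 24.85
position: [456.9, 109.2, 105.4]
eef_rot: [[-0.056, 0.998, -0.0], [0.998, 0.056, 0.0], [0.0, -0.0, -1.0]]
ft_force: [-2.2, 1.0, 0.3]
opening: -0.001
grasp_force: 0.9
```

```bash
python3 i.py;python3 -c "
from h import *
f=[]
for i in range(6):
    camera('side');f.append(sense()['ft_force'])
print(np.mean(f,0))"
```

```text
[456.9 109.2 105.4] [-2.2  1.   0.3] 24.85
314
door yaw -2.2733507 468.03806 86.69934 z< 25.66832733291892
[-2.10288117  0.77684208  0.35476339]
```

The strip pushes back with about 2 N, so the door is shut. I'll ease off, retreat and check.

Request:
{"op": "jog_arm", "data": {"plan": [[[-0.01,0,0],0,1],[[-0.02,0,0],0,1],[[-0.04,0,0],0,1],[[-0.1,0,0],0,1],[[-0.25,0,0],0,1],[[-0.4,0,0.2],0,1],[[-0.5,0,0.5],0,1],[[-0.5,0,0.9],0,1],[[-0.5,0,0.9],0,1],[[-0.5,0,0.9],0,1]]}}

```text
time_s: 26.2
position: [397.8, 109.3, 215.1]
eef_rot: [[-0.056, 0.998, 0.004], [0.998, 0.056, 0.0], [0.0, 0.004, -1.0]]
ft_force: [0.9, 0.3, -0.2]
opening: 0.001
grasp_force: 0.0
```

```bash
python3 i.py fin
```

```text
[397.8 109.3 215.1] [ 0.9  0.3 -0.2] 26.2
327
door yaw -1.3006635 467.04288 84.7733 z< 25.850299885605633
```

View pics/fin.png

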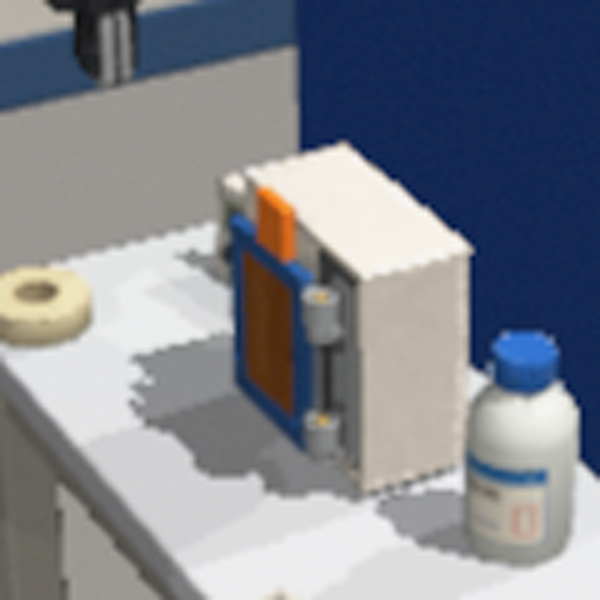

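The door is shut and parallel to the cabinet front. Both knuckles, at (322,310) and (322,435), are seated, and the gripper is clear. Handing in.

```bash
python3 -c "
from station import *
print(sign_off())"
```

```text
the job is handed in; nothing more can be done
None
```

The door is hung on both pins with its knuckles fully down and swung shut against the rubber strip; I handed the job in at about 26 s, the gripper was clear, and I saw no bystander move, though I did no final check of the ones outside the closing views.

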